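# Draw a nougat bar out of the half-covered stock box

## Task

Take the long nougat bar out of the half-covered wooden stock box: it is longer than the opening, so tip its uncovered end up and draw it out slantwise past the cover, gently, without forcing it against the box. Then bring it level again and finish while still holding it in the gripper, steady and well above the box (the bar at least 20 cm above the worktop), touching nothing else, and leave the goods around it where they are.

Things in the scene. Friction and masses are not known exactly. Their poses are not given: they have to be found in the camera images.
- stock_box: Open-topped light wooden box, fixed, 262 x 178 mm outside, 80 mm high; walls and floor 6 mm (inside 250 x 166). Origin: centre of its underside, x along its length. A darker cover board, 6 mm thick (underside 74 mm above the worktop), is fixed over its -x end from x = -131 to -45 mm; the rest is open. The covered end is on the robot's right (-y).
- opening (a point): Middle of the box's opening at rim height: 170 mm long (box x from -45 to +125 mm) and 166 mm wide; this point lies at box x = +40 mm, y = 0, 80 mm above the worktop. Axes as the box's.
- bar_center (a point): Centre (half-way up) of the nougat bar lying flat on the box's floor, one end under the cover: stiff, cream with nuts, 40 mm wide, 31 high, 200 long (232 with thin film twists), 0.2 to 0.34 kg. y axis along its length towards the uncovered end, z up, x across its width. Grip it across the 40 mm width.
- bar_front (a point): Middle of the nougat bar's end at the uncovered end of the box, 100 mm from bar_center along its +y axis (film twist not counted).
- bar_back (a point): Middle of the nougat bar's other end, under the cover, 100 mm from bar_center along its -y axis.
- nougat_bar: The same nougat bar as a body; origin at the centre of its underside, axes as bar_center.
- halva_piece: Bystander: plain halva piece 55 x 62 x 44 mm, behind the wire cutter. Origin: underside centre.
- tape_1: Bystander: roll of tape, 93 mm across, 48 mm high, left of the box. Origin: underside centre.
- spare_bar: Bystander: a second nougat bar, 243 x 48 x 31 mm, lying on the worktop behind the box. Origin: underside centre.

How it is judged:
By the outcome, as a careful person would: the job done as asked, in the order asked, and still so for the second after the job is handed in, while the arm keeps its last pose, push and grip.
It also fails if it takes over 35 s, if anything falls off the work surface, if the arm or the gripper's body presses on something with over 40 N, if the wrist force passes 120 N, or if a joint passes its speed limit or range.

## Robot

A 7-joint arm with a two-finger parallel gripper is mounted at the origin on a cart in front of the work surface, level with it; the furniture and walls round the work are solid. World frame = base frame: x ahead of the robot, y to its left, z up, the work surface at z = 0. Lengths are in mm, angles in rad, forces in N, time in s.
With the tool pointing down it reaches from about 425 to 875 mm from the base axis. Payload 9.9 kg.
Tool frame: the origin (TCP) lies at the very end of the fingers, on their centre line; the grasp point (between the pads) lies behind it (robot.grasp_offset is the z of the grasp point in the tool frame, in mm); z points along the fingers, y is the line along which they close (so a half turn about z gives the same grasp; the last joint's range is limited). The gripper opens to 85 mm and grips with 20 to 120 N. Pads are 22 mm wide; open, the fingers measure 114 mm over their backs; the gripper's body (76 mm by 85 mm) begins 54 mm behind the grasp point. The pads swing forward as they close: fully open they stand 13 mm farther back than shut.
Start: joints at [1.099, 0.576, 0.025, 1.437, -0.015, 1.129, -0.057], TCP at [255.257, -624.878, 207.689] pointing down, gripper open.
Joint ranges: [-2.76, 2.76], [-0.34, 2.15], [-1.52, 1.57], [0.19, 2.46], [-1.09, 4.23], [0.17, 1.99], [-2.82, 2.82]. Speed limits (rad/s): [2.22, 2.22, 3.01, 3.01, 3.14, 3.14, 3.14].

## Interface

Orientations are given as a unit quaternion [x, y, z, w].
In Python, from cell import status, cams, robot gives the robot as it stands.
- The arm moves only by the shell command python3 -m inch 'ROWS' [FORCE]. ROWS is JSON, one flat list of numbers, 7 for each row, row after row: the shift along the tool's x, y, z scaled (see below), then the turn, a rotation vector about the tool's x, y, z scaled (see below), then the opening, from 0 (shut) to 1 (fully open). In form: [x, y, z, rx, ry, rz, gripper, x, y, z, rx, ry, rz, gripper, ...]. A call has exactly 5 rows; each row shifts and turns the commanded pose from where the row before left it, along the tool's axes as they then stand; what a row does not reach is not made up. The controller multiplies each number of a shift by 0.1 m and each number of a turn by pi rad. A row lasts 1/8 s, in which the tool goes at most 62.5 mm and 10.7 degrees, less where a joint would pass 70% of its speed; a pose out of reach is approached as far as the arm can. A call with a number of a shift or a turn outside -1 to 1 is refused whole. A call with a gripper value outside its range is refused whole. The fingers move at their own pace and stop on an object; FORCE is the grip in N (left out, the last holds). Time passes only in rows, so rows that do not move let the fingers close, or fill a call up. It gives the time, the measured TCP pose, the force, the opening and the grip force at its end, in the units of the state.
- status.observe(): the state, without advancing time (a new reading comes with each control period).
- cams.snapshot(name): name is "scene" or "top" or "wrist"; returns (picture, depth): 480x640x3 uint8, red, green, blue; 480x640 float32, mm along the optical axis (not along the pixel's ray), 0 where there is no reading.
- cams.get_calibration(name): a dict with "vertical_fov" (degrees; the focal length in pixels is half the picture's height over the tangent of half this angle, whatever the lens; pixels are square), "cx", "cy" (the principal point, pixels), "k1" (the pictures are not rectified: a ray, as slopes to the right and down, at radius r is drawn at 1 + k1 r^2 times it, then the intrinsics apply), "camera_from_world" (4x4, takes a point from world to camera coordinates). Camera axes: x right, y down, z forward; pixel columns grow to the right and rows downward; lengths in mm; the calibration is good to about 2 mm. A picture is of the moment at which its call begins: read the wrist's pose just before it. get_calibration takes no time and is no camera call; for the wrist camera it gives the pose at the moment of the call.
- robot.job_done(): hands the job in; it is judged then, once.
The state is a dict: "time": time; "q": joint angles; "joint_velocities": joint speeds; "joint_efforts": joint torques, N m; "tool_pos": TCP position; "tcp_rot": TCP orientation; "ft_force": force on the tool from outside, world axes, zero at the start; "ft_torque": the same for the moment, N m; "grip_width": opening from 0.0 (shut) to 1.0 (fully open); "finger_force": force on a finger pad.
Only numpy, scipy, OpenCV 4.12 (cv2) and the standard library are available. Lean on these libraries where they do the work, as an engineer would, in place of code of your own. Each camera call takes 0.05 s, during which the arm holds its last target. There are 200 camera calls.

## Working session

There is one attempt and no reset: what is moved stays moved. The work goes in short steps, Python scripts to look and compute and a shell command to move; the robot and the scene stay as the last step left them, time stands still between calls to the robot, and variables do not carry over. Pictures are saved under pics/ and viewed, at most 10 in all, crops included, and the job is handed in when it is done.

```bash
ls; mkdir -p pics; python3 - <<'E'
from cell import status,cams,robot
import cv2,numpy as np
print(status.observe()); print(robot.grasp_offset)
for n in("top","scene"):
    im,d=cams.snapshot(n); cv2.imwrite(f"pics/{n}0.png",im[:,:,::-1]); np.savez(f"{n}0.npz",im=im,d=d,T=cams.get_calibration(n)["camera_from_world"])
    print({k:v for k,v in cams.get_calibration(n).items()})
E
```

```text
pics
{'time': 0.0, 'q': array([ 1.09918196,  0.57651312,  0.02484484,  1.43788174, -0.01500595,
        1.12901025, -0.05651998]), 'joint_velocities': array([ 7.97001677e-04,  1.93366241e-03, -9.12206743e-04,  5.17726262e-04,
        9.07232029e-04,  3.36848563e-04,  9.53187943e-05]), 'joint_efforts': array([-1.03840403e-04, -7.65747643e+01,  2.25009374e+00, -2.85966432e+01,
        1.51980878e-02,  1.26361888e-02,  1.02875235e-04]), 'tool_pos': array([ 255.08567175, -624.4251372 ,  206.86474396]), 'tcp_rot': array([ 9.81257422e-01,  1.92699792e-01, -1.95596212e-04, -7.90100034e-04]), 'ft_force': array([ 0.71276924,  0.34347446, -0.27418727]), 'ft_torque': array([-0.05616266,  0.01146473, -0.0026007 ]), 'finger_force': 0.0, 'grip_width': 0.9983721148974797}
-18.700000000000003
{'vertical_fov': 43.39753602876228, 'cx': 332.0506539435122, 'cy': 239.36814302188162, 'k1': -0.045103297077364726, 'camera_from_world': array([[ 9.25888277e-03, -9.99927020e-01,  7.76060429e-03,
         3.24219712e+02],
       [-9.95165449e-01, -9.97309791e-03, -9.77050017e-02,
         5.72513191e+02],
       [ 9.77752685e-02, -6.81844609e-03, -9.95185161e-01,
         1.18149906e+03],
       [ 0.00000000e+00,  0.00000000e+00,  0.00000000e+00,
         1.00000000e+00]])}
{'vertical_fov': 47.60607443618029, 'cx': 316.7080852355578, 'cy': 243.3424483893814, 'k1': -0.09358573974113082, 'camera_from_world': array([[-7.82555907e-01, -6.22578764e-01, -1.39125644e-03,
         6.37512044e+02],
       [-3.15688446e-01,  3.98731488e-01, -8.61019167e-01,
         1.19207554e+02],
       [ 5.36606986e-01, -6.73356431e-01, -5.08570604e-01,
         1.14681907e+03],
       [ 0.00000000e+00,  0.00000000e+00,  0.00000000e+00,
         1.00000000e+00]])}
```

View pics/top0.png

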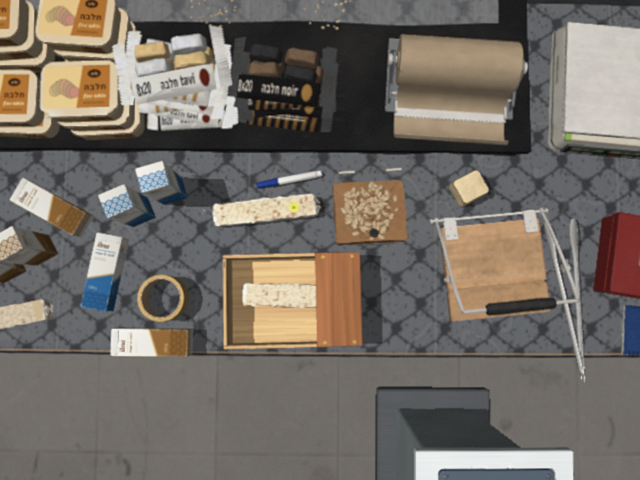

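View pics/scene0.png

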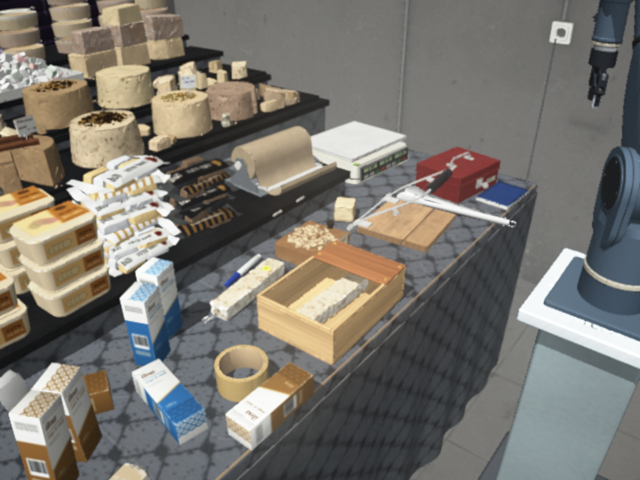

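The top view shows the box at about (224–360, 254–348). Its cover runs from column 316 to the right, and the bar is visible at (243–316, 282–308). Next I'll measure these.

```bash
cat > h.py <<'E'
import numpy as np,cv2
from cell import status,cams,robot
from scipy.spatial.transform import Rotation as R
def K(c):
    f=240/np.tan(np.radians(c["vertical_fov"])/2)
    return np.array([[f,0,c["cx"]],[0,f,c["cy"]],[0,0,1]]),np.array([c["k1"],0,0,0,0.])
def cloud(c,d):
    k,D=K(c); v,u=np.mgrid[0:480,0:640]
    p=cv2.undistortPoints(np.stack([u,v],-1).reshape(-1,1,2).astype(float),k,D).reshape(480,640,2)
    P=np.dstack([p[...,0]*d,p[...,1]*d,d]); T=c["camera_from_world"]
    W=(P-T[:3,3])@T[:3,:3]; W[d==0]=np.nan; return W
def plane(c,uv,z):
    k,D=K(c);T=c["camera_from_world"];p=cv2.undistortPoints(np.array(uv,float).reshape(-1,1,2),k,D).reshape(-1,2)
    r=np.c_[p,np.ones(len(p))]@T[:3,:3]; o=-T[:3,:3].T@T[:3,3]
    return o+r*((z-o[2])/r[:,2])[:,None]
def rect(P):
    (c,s,a)=cv2.minAreaRect(P[:,:2].astype(np.float32)); return np.round(c,1),np.round(s,1),round(a,2)
E
python3 - <<'E'
from h import *
c=cams.get_calibration("top");z=np.load("top0.npz");W=cloud(c,z["d"]);im=z["im"]
v,u=np.mgrid[0:480,0:640]
roi=(u>215)&(u<370)&(v>245)&(v<358)
Z=W[...,2]
hsv=cv2.cvtColor(im,cv2.COLOR_RGB2HSV)
print("table z",np.nanmedian(Z[200:240,340:342]), np.nanmedian(Z[300:340,195:215]))
rim=roi&(Z>70)&(Z<92); print("rim",rim.sum(),rect(W[rim]),np.nanmedian(Z[rim]))
b=roi&(Z>28)&(Z<48)&(hsv[...,1]<90)&(hsv[...,2]>110)
n,l,s,_=cv2.connectedComponentsWithStats(b.astype(np.uint8)); i=1+np.argmax(s[1:,4]); b=l==i
print("bar",s[i],rect(W[b]),np.nanmedian(Z[b]))
print("colours",hsv[295,280],hsv[270,280],hsv[295,340])
cov=roi&(Z>70)&(u>322); print("cover",rect(W[cov]))
for uu in range(228,250,2): print(uu,W[295,uu].round(0),im[295,uu])
crop=im[245:358,215:375,::-1];cv2.imwrite("pics/c1.png",cv2.resize(crop,None,fx=5,fy=5,interpolation=cv2.INTER_CUBIC))
E
```

```text
table z 41.47933112530997 -0.5739617965244659
rim 5217 (array([447.8, 405. ]), array([178.7, 263.2]), 1.99) 79.19399294490775
bar [ 243  283   73   25 1624] (array([457.3, 433.5]), array([143.4,  45.8]), 89.17) 36.060060120587025
colours [ 21  42 237] [ 19 100 233] [ 12 142 167]
cover (array([451.2, 309.2]), array([178.7,  74.2]), 0.62)
228 [456. 531.  55.] [69 57 41]
230 [456. 530.  34.] [80 65 48]
232 [456. 531.   5.] [112  92  65]
234 [456. 526.   7.] [134 109  78]
236 [457. 523.   6.] [133 109  78]
238 [457. 519.   5.] [131 107  76]
240 [457. 515.   4.] [129 104  73]
242 [457. 510.   6.] [180 166 145]
244 [457. 503.  30.] [244 242 228]
246 [457. 498.  36.] [235 224 197]
248 [457. 494.  40.] [236 222 190]
```

View pics/c1.png

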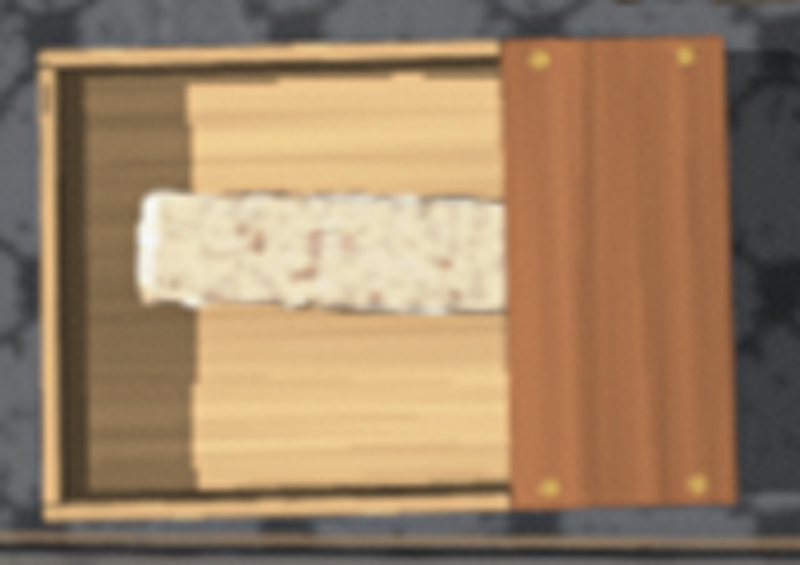

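The crop shows the cover's edge at crop column about 505, the bar's front at about 137–160, and a free floor around the bar. That puts the bar's body front near y=503, so its centre is near y=403. Next I'll work out the approach arc.

```bash
cat >> h.py <<'E'
def rows(poses,g):
    "poses: list of (p mm, Rotation); print rows, 5 per call, rounding error carried"
    p,r=poses[0]; out=[]
    for q,s in poses[1:]:
        d=np.round(r.inv().apply(q-p)/100,3); w=np.round((r.inv()*s).as_rotvec()/np.pi,4)
        p=p+r.apply(d*100); r=r*R.from_rotvec(w*np.pi); out.append([*d,*w,g])
    while len(out)%5: out.append([0]*6+[g])
    for i in range(0,len(out),5): print("["+",".join(f"{x:g}" for o in out[i:i+5] for x in o)+"]")
    print("end",p.round(1))
def now():
    s=status.observe(); return s["tool_pos"],R.from_quat(s["tcp_rot"])
def down(a): # tool x along yaw a (deg), z down
    return R.from_euler("z",a,degrees=True)*R.from_euler("x",180,degrees=True)
E
python3 - <<'E'
from h import *
p,r=now(); P=[(p,r)]
a0,a1=np.degrees(np.arctan2(p[1],p[0])),np.degrees(np.arctan2(455,457)); r0=np.hypot(*p[:2]); y0=22.2
for i in range(1,26):
    t=i/25; a=np.radians(a0+(a1-a0)*t); rr=r0+(645-r0)*t; z=p[2]+(300-p[2])*min(1,i/5)
    P.append((np.array([rr*np.cos(a),rr*np.sin(a),z]),down(y0+(90-y0)*t)))
rows(P,1)
E
```

```text
[0.529,-0.033,-0.186,-0.0005,0,-0.0149,1,0.527,-0.049,-0.186,0,0,-0.0151,1,0.524,-0.066,-0.186,0,0,-0.0151,1,0.521,-0.082,-0.186,0,0,-0.015,1,0.517,-0.098,-0.187,0,0,-0.0151,1]
[0.513,-0.114,0,0,0,-0.0151,1,0.508,-0.13,0,0,0,-0.015,1,0.503,-0.145,0,0,0,-0.0151,1,0.497,-0.161,0,0,0,-0.0151,1,0.491,-0.176,0,0,0,-0.015,1]
[0.485,-0.191,0,0,0,-0.0151,1,0.477,-0.206,0,0,0,-0.0151,1,0.47,-0.22,0,0,0,-0.015,1,0.462,-0.234,0,0,0,-0.0151,1,0.453,-0.249,0,0,0,-0.0151,1]
[0.445,-0.262,0,0,0,-0.015,1,0.435,-0.275,0,0,0,-0.0151,1,0.426,-0.288,-0,0,0,-0.0151,1,0.416,-0.301,-0,0,0,-0.015,1,0.406,-0.313,-0,0,0,-0.0151,1]
[0.394,-0.326,-0,0,0,-0.0151,1,0.384,-0.336,-0,0,0,-0.015,1,0.372,-0.348,-0,0,0,-0.0151,1,0.361,-0.359,-0,0,0,-0.0151,1,0.348,-0.37,-0,0,0,-0.015,1]
end [457. 455. 300.]
```

```bash
python3 -m inch '[0.53,-0.03,-0.19,0,0,-0.015,1,0.53,-0.05,-0.19,0,0,-0.015,1,0.52,-0.07,-0.19,0,0,-0.015,1,0.52,-0.08,-0.19,0,0,-0.015,1,0.52,-0.1,-0.19,0,0,-0.015,1]'
python3 -m inch '[0.51,-0.11,0,0,0,-0.015,1,0.51,-0.13,0,0,0,-0.015,1,0.5,-0.15,0,0,0,-0.015,1,0.5,-0.16,0,0,0,-0.015,1,0.49,-0.18,0,0,0,-0.015,1]'
```

```text
time: 0.72
tool_pos: [472.1, -473.7, 302.7]
tcp_rot: [0.952, 0.307, -0.0, -0.0]
ft_force: [-0.4, -0.2, 0.4]
grip_width: 0.999
finger_force: 0.0
time: 1.35
tool_pos: [611.9, -254.5, 302.1]
tcp_rot: [0.909, 0.417, -0.0, -0.0]
ft_force: [0.6, -0.8, -0.3]
grip_width: 0.999
finger_force: 0.0
```

```bash
python3 -m inch '[0.48,-0.19,0,0,0,-0.015,1,0.48,-0.21,0,0,0,-0.015,1,0.47,-0.22,0,0,0,-0.015,1,0.46,-0.23,0,0,0,-0.015,1,0.45,-0.25,0,0,0,-0.015,1]'
python3 -m inch '[0.44,-0.26,0,0,0,-0.015,1,0.43,-0.28,0,0,0,-0.015,1,0.43,-0.29,0,0,0,-0.015,1,0.42,-0.3,0,0,0,-0.015,1,0.41,-0.31,0,0,0,-0.015,1]'
python3 -m inch '[0.39,-0.33,0,0,0,-0.015,1,0.38,-0.34,0,0,0,-0.015,1,0.37,-0.35,0,0,0,-0.015,1,0.36,-0.36,0,0,0,-0.015,1,0.35,-0.37,0,0,0,-0.015,1]'
python3 -m inch '[0,0,0,0,0,0,1,0,0,0,0,0,0,1,0,0,0,0,0,0,1,0,0,0,0,0,0,1,0,0,0,0,0,0,1]'
python3 - <<'E'
from h import *
c=cams.get_calibration("wrist"); im,d=cams.snapshot("wrist"); np.savez("w1.npz",im=im,d=d)
import pickle; pickle.dump(c,open("w1.pkl","wb")); cv2.imwrite("pics/w1.png",im[:,:,::-1]); s=status.observe(); print(s["tool_pos"],R.from_quat(s["tcp_rot"]).as_matrix().round(3),s["q"].round(2))
E
```

```text
time: 1.98
tool_pos: [656.8, -1.3, 302.1]
tcp_rot: [0.854, 0.521, -0.0, -0.0]
ft_force: [-0.1, -0.7, -0.1]
grip_width: 1.0
finger_force: 0.0
time: 2.6
tool_pos: [602.2, 248.6, 302.1]
tcp_rot: [0.786, 0.618, -0.0, -0.0]
ft_force: [-0.2, 1.1, 0.3]
grip_width: 0.999
finger_force: 0.0
time: 3.22
tool_pos: [456.3, 455.7, 302.1]
tcp_rot: [0.708, 0.706, -0.0, 0.0]
ft_force: [0.9, -0.1, -0.1]
grip_width: 0.998
finger_force: 0.0
time: 3.85
tool_pos: [458.0, 454.2, 302.7]
tcp_rot: [0.709, 0.705, 0.0, 0.0]
ft_force: [-0.3, -0.8, 0.0]
grip_width: 0.999
finger_force: 0.0
[457.82899536 454.26369831 302.6956443 ] [[ 0.006  1.     0.   ]
 [ 1.    -0.006 -0.   ]
 [-0.     0.    -1.   ]] [-0.61  0.49 -0.41  1.36  0.2   1.33 -1.03]
```

View pics/w1.png

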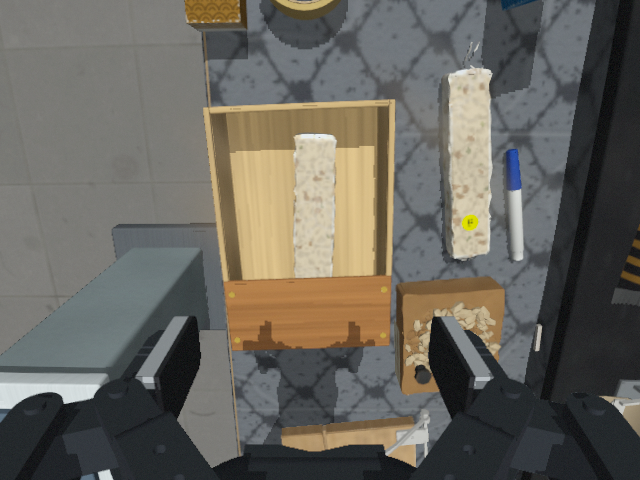

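The wrist view shows the bar from (297,135) to (333,278), with the cover's edge at row about 280 and the box's rim corners at (207,107) and (393,101). The fingers are at the bottom of the picture. Next I'll measure from this view.

```bash
python3 - <<'E'
from h import *
import pickle
c=pickle.load(open("w1.pkl","rb"));z=np.load("w1.npz");im,d=z["im"],z["d"];W=cloud(c,d);Z=W[...,2]
v,u=np.mgrid[0:480,0:640]
hsv=cv2.cvtColor(im,cv2.COLOR_RGB2HSV)
roi=(u>202)&(u<398)&(v>95)&(v<352)
b=roi&(v<278)&(Z>28)&(Z<48)&(u>270)&(u<360)
X,Y=W[b][:,0],W[b][:,1]; print("bar",b.sum(),np.nanmedian(Z[b]),np.nanpercentile(X,[1,99]),np.nanpercentile(Y,[1,99]))
cs=[]
for y in np.arange(380,500,8):
    m=(Y>y)&(Y<y+8); lo,hi=np.percentile(X[m],[2,98]); cs.append((y+4,(lo+hi)/2,hi-lo))
cs=np.array(cs);k=np.polyfit(cs[:,0],cs[:,1],1);print("bar x=%.4f*y+%.1f"%tuple(k),"at455",np.polyval(k,455),"width",np.median(cs[:,2]))
rim=roi&(Z>72)&(Z<88); print("rim",rect(W[rim]),np.median(Z[rim]))
# cover edge
cov=rim&(u>240)&(u<380)&(v>180); print("cover edge y",np.percentile(W[cov][:,1],[1,99]))
wall=rim&(v<115); print("end wall y",np.percentile(W[wall][:,1],[2,50,98]))
for vv in range(118,146,2): print(vv,W[vv,315].round(0),im[vv,315])
# side walls
for r in (140,200,260):
    m=rim[r]; xs=W[r][m][:,0]; print(r,np.round([xs.min(),xs.max(),np.median(W[r][m][:,1])],1))
E
```

```text
bar 5691 37.28752407741634 [434.84286613 479.40508067] [345.58937406 504.60517401]
bar x=0.0228*y+447.6 at455 458.0426315851163 width 43.03893283032693
rim (array([448.3, 406.1]), array([178.3, 262.6]), 1.88) 80.37968545376567
cover edge y [276.820706   361.58688998]
end wall y [528.31184384 533.95016612 538.91953695]
118 [460. 521.   5.] [147 126  85]
120 [460. 519.   5.] [147 127  85]
122 [460. 516.   7.] [146 125  86]
124 [460. 514.   7.] [147 124  84]
126 [460. 512.   8.] [147 126  85]
128 [460. 510.   7.] [146 124  85]
130 [460. 508.   7.] [146 123  86]
132 [460. 506.   8.] [140 122  91]
134 [459. 506.  37.] [210 214 214]
136 [459. 504.  37.] [231 236 234]
138 [459. 502.  38.] [231 232 222]
140 [459. 500.  38.] [222 215 195]
142 [459. 497.  36.] [212 204 180]
144 [459. 496.  39.] [215 205 181]
140 [356.3 534.  503.4]
200 [360.6 534.9 445.3]
260 [361.6 537.4 381.9]
```

```bash
python3 -m inch '[0.01,0,0.45,0,0,0.005,1,0,0,0.45,0,0,0,1,0,0,0.45,0,0,0,1,0,0,0.45,0,0,0,1,0,0,0.45,0,0,0,1]' 60
python3 -m inch '[0,0,0.3,0,0,0,1,0,0,0.2,0,0,0,1,0,0,0.12,0,0,0,1,0,0,0,0,0,0,1,0,0,0,0,0,0,1]'
```

```text
time: 4.53
tool_pos: [457.7, 455.6, 76.5]
tcp_rot: [0.714, 0.7, 0.0, -0.0]
ft_force: [0.1, 0.1, -0.4]
grip_width: 1.002
finger_force: 0.0
time: 5.15
tool_pos: [457.9, 456.2, 16.6]
tcp_rot: [0.714, 0.7, 0.001, -0.0]
ft_force: [-0.2, 0.2, -0.3]
grip_width: 1.003
finger_force: 0.0
```

```bash
python3 -m inch '[0,0,0.07,0,0,0,1,0,0,0,0,0,0,0.4,0,0,0,0,0,0,0,0,0,0,0,0,0,0,0,0,0,0,0,0,0]' 60
python3 -m inch '[0,0,0,0,0,0,0,0,0,0,0,0,0,0,0,0,0,0,0,0,0,0,0,0,0,0,0,0,0,0,0,0,0,0,0]'
python3 - <<'E'
from h import *
p,r=now(); print(p)
piv=np.array([p[0],306,6.]); P=[(p,r)]; n=15
for i in range(1,n+1):
    t=i/n; th=21*t; q=R.from_euler("x",th,degrees=True)
    P.append((piv+q.apply(p-piv)+[0,0,3*min(1,t*3)],q*r))
rows(P,0)
E
```

```text
time: 5.78
tool_pos: [457.6, 455.9, 9.4]
tcp_rot: [0.714, 0.7, 0.0, 0.0]
ft_force: [-1.4, -0.7, 4.9]
grip_width: 0.432
finger_force: 59.4
time: 6.4
tool_pos: [457.7, 455.9, 9.4]
tcp_rot: [0.714, 0.7, 0.0, 0.0]
ft_force: [-0.3, -0.9, 5.5]
grip_width: 0.437
finger_force: 59.4
[457.67426763 455.86408624   9.44407695]
[-0.001,0,-0.043,0.0002,0.0078,0,0,-0.001,0,-0.042,0.0001,0.0078,0,0,-0.001,0,-0.043,0.0002,0.0077,0,0,-0.001,0,-0.042,0.0001,0.0078,0,0,-0.001,0,-0.043,0.0002,0.0078,0,0]
[-0.001,0,-0.037,0.0002,0.0078,0,0,-0.001,0,-0.036,0.0001,0.0077,0,0,-0.002,0,-0.037,0.0002,0.0078,0,0,-0.001,0,-0.036,0.0001,0.0078,0,0,-0.001,0,-0.037,0.0002,0.0078,0,0]
[-0.001,0.001,-0.037,0.0002,0.0077,0.0001,0,-0.002,-0,-0.036,0.0001,0.0078,-0,0,-0.001,-0,-0.037,0.0002,0.0078,-0,0,-0.001,-0,-0.036,0.0001,0.0078,-0,0,-0.002,-0,-0.037,0.0002,0.0077,-0,0]
end [457.7 444.6  65.9]
```

```bash
python3 -m inch '[0,0,-0.043,0,0.0078,0,0,0,0,-0.043,0,0.0078,0,0,0,0,-0.043,0,0.0078,0,0,0,0,-0.043,0,0.0078,0,0,-0.01,0,-0.043,0,0.0078,0,0]'
python3 -m inch '[0,0,-0.037,0,0.0078,0,0,0,0,-0.037,0,0.0078,0,0,0,0,-0.037,0,0.0078,0,0,0,0,-0.037,0,0.0078,0,0,-0.01,0,-0.037,0,0.0078,0,0]'
```

```text
time: 7.02
tool_pos: [457.5, 453.5, 30.4]
tcp_rot: [0.713, 0.698, 0.044, -0.043]
ft_force: [0.1, 1.2, -1.8]
grip_width: 0.433
finger_force: 60.2
time: 7.65
tool_pos: [457.3, 449.7, 48.4]
tcp_rot: [0.709, 0.695, 0.088, -0.086]
ft_force: [0.3, 0.6, -1.4]
grip_width: 0.435
finger_force: 60.2
```

```bash
python3 -m inch '[0,0,-0.037,0,0.0078,0,0,0,0,-0.037,0,0.0078,0,0,0,0,-0.037,0,0.0078,0,0,0,0,-0.037,0,0.0078,0,0,-0.01,0,-0.037,0,0.0078,0,0]'
python3 - <<'E'
from h import *
print(now()[0],status.observe()["ft_force"],status.observe()["ft_torque"])
c=cams.get_calibration("scene"); im,d=cams.snapshot("scene"); W=cloud(c,d)
cv2.imwrite("pics/s2.png",cv2.resize(im[220:370,240:440,::-1],None,fx=4,fy=4))
c=cams.get_calibration("top"); im,d=cams.snapshot("top"); W=cloud(c,d)
np.savez("t2.npz",im=im,d=d)
c=cams.get_calibration("wrist"); im,d=cams.snapshot("wrist"); W=cloud(c,d)
hsv=cv2.cvtColor(im,cv2.COLOR_RGB2HSV); Z=W[...,2]
b=(Z>32)&(np.abs(W[...,0]-458)<14)&(W[...,1]>365)&(W[...,1]<505)&(hsv[...,1]<90)&(hsv[...,2]>120)
for y in range(365,505,10):
    m=b&(np.abs(W[...,1]-y)<5)
    if m.sum()>10: print(y,m.sum(),np.median(Z[m]).round(1))
E
```

```text
time: 8.28
tool_pos: [457.3, 443.3, 65.8]
tcp_rot: [0.702, 0.688, 0.131, -0.129]
ft_force: [0.2, 1.0, -1.6]
grip_width: 0.432
finger_force: 60.3
[457.25371259 443.30606049  65.78547366] [ 0.18771708  1.04000322 -1.60781766] [-0.42345106 -0.02530292  0.00979317]
375 739 69.3
385 1236 72.7
395 1312 76.6
405 1427 80.6
415 1559 84.5
425 1630 88.4
435 1728 92.5
445 1873 96.4
455 2014 100.3
465 2162 104.3
475 2173 107.7
485 848 95.7
```

View pics/s2.png

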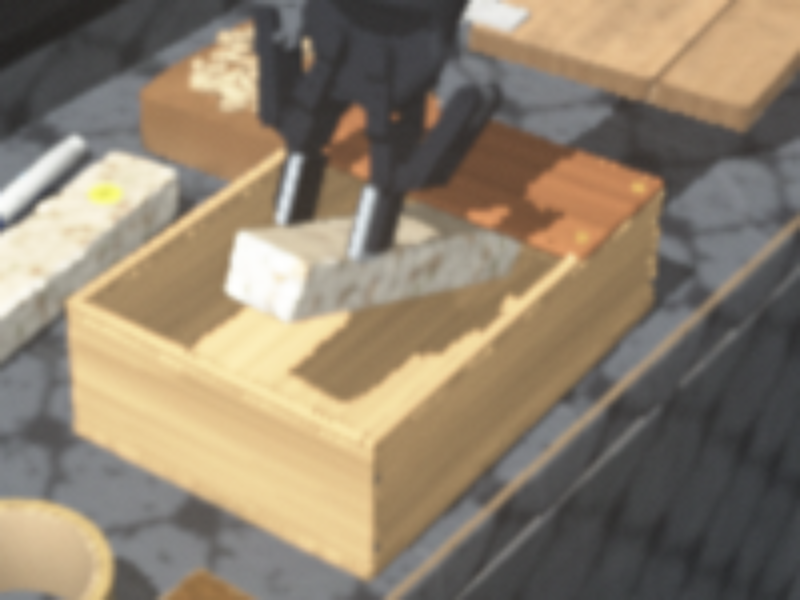

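The bar is tipped about 21°. Its top is about 10 mm under the cover at the edge, and its underside is about 19 mm above the end wall. Now I'll draw it out along its own axis.

```bash
python3 -m inch '[0.1,0,0.01,0,0,0,0,0.12,0,0.01,0,0,0,0,0.15,0,0.01,0,0,0,0,0.15,0,0.01,0,0,0,0,0.15,0,0,0,0,0,0]'
python3 -m inch '[0.15,0,0,0,0,0,0,0.15,0,0,0,0,0,0,0.15,0,0,0,0,0,0,0.15,0,0,0,0,0,0,0.1,0,0,0,0,0,0]'
python3 - <<'E'
from h import *
p,r=now();print(p,r.as_matrix().round(3)); im,d=cams.snapshot("scene")
cv2.imwrite("pics/s3.png",im[180:400,200:460,::-1].repeat(2,0).repeat(2,1))
P=[(p,r)]
for i in range(5): P.append((P[-1][0]+[0,0,25],r))
for i in range(5): P.append((P[-1][0]+[0,-8,22],R.from_euler("x",-21*(i+1)/5,degrees=True)*r))
rows(P,0)
E
```

```text
time: 9.05
tool_pos: [458.2, 508.6, 86.2]
tcp_rot: [0.702, 0.688, 0.131, -0.128]
ft_force: [0.7, -0.4, -3.3]
grip_width: 0.435
finger_force: 60.3
time: 9.68
tool_pos: [459.7, 573.6, 111.4]
tcp_rot: [0.702, 0.688, 0.131, -0.128]
ft_force: [0.4, 0.3, -2.5]
grip_width: 0.431
finger_force: 60.3
[459.69866753 573.64356927 111.39713107] [[ 0.019  1.     0.007]
 [ 0.933 -0.02   0.36 ]
 [ 0.36   0.    -0.933]]
[0.09,0,-0.233,0,0,0,0,0.09,0,-0.234,0,0,0,0,0.09,0,-0.233,0,0,0,0,0.09,0,-0.233,0,0,0,0,0.09,0,-0.233,0,0,0,0]
[0.004,0.002,-0.234,-0.0004,-0.0233,-0.0002,0,-0.012,0.002,-0.234,-0.0005,-0.0234,-0.0001,0,-0.03,0.002,-0.232,-0.0004,-0.0233,-0.0002,0,-0.047,0.002,-0.23,-0.0005,-0.0233,-0.0002,0,-0.063,0.003,-0.225,-0.0004,-0.0233,-0.0002,0]
end [459.7 533.6 346.4]
```

View pics/s3.png

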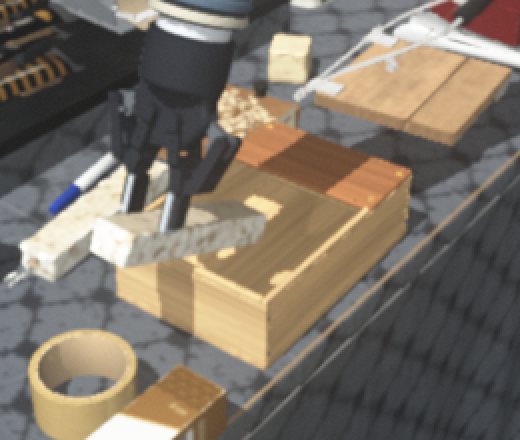

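The bar is clear of the cover and held above the end wall. I'll lift it straight up, then level it.

```bash
python3 -m inch '[0.09,0,-0.233,0,0,0,0,0.09,0,-0.233,0,0,0,0,0.09,0,-0.233,0,0,0,0,0.09,0,-0.233,0,0,0,0,0.09,0,-0.233,0,0,0,0]'
python3 -m inch '[0,0,-0.23,-0.0004,-0.0233,0,0,-0.01,0,-0.23,-0.0004,-0.0233,0,0,-0.03,0,-0.23,-0.0004,-0.0233,0,0,-0.05,0,-0.23,-0.0004,-0.0233,0,0,-0.06,0,-0.23,-0.0004,-0.0233,0,0]'
python3 -m inch '[0,0,0,0,0,0,0,0,0,0,0,0,0,0,0,0,0,0,0,0,0,0,0,0,0,0,0,0,0,0,0,0,0,0,0]'
python3 - <<'E'
from h import *
p,r=now();print(p,r.as_matrix().round(3))
c=cams.get_calibration("scene"); im,d=cams.snapshot("scene"); cv2.imwrite("pics/s4.png",im[:,:,::-1])
c=cams.get_calibration("wrist"); im,d=cams.snapshot("wrist"); W=cloud(c,d); Z=W[...,2]
hsv=cv2.cvtColor(im,cv2.COLOR_RGB2HSV)
b=(Z>300)&(np.abs(W[...,0]-p[0])<14)&(hsv[...,1]<90)&(hsv[...,2]>120)
for y in range(420,610,15):
    m=b&(np.abs(W[...,1]-y)<5)
    if m.sum()>10: print(y,m.sum(),np.median(Z[m]).round(1))
E
```

```text
time: 10.35
tool_pos: [459.9, 572.0, 236.4]
tcp_rot: [0.702, 0.688, 0.13, -0.128]
ft_force: [-0.5, 0.2, -2.2]
grip_width: 0.43
finger_force: 60.7
time: 10.98
tool_pos: [458.8, 532.1, 346.1]
tcp_rot: [0.715, 0.699, 0.002, 0.003]
ft_force: [-0.6, 0.5, -2.2]
grip_width: 0.436
finger_force: 60.6
time: 11.6
tool_pos: [458.9, 532.4, 345.1]
tcp_rot: [0.715, 0.699, 0.003, 0.002]
ft_force: [-0.2, 0.6, -3.7]
grip_width: 0.435
finger_force: 60.6
[458.94997712 532.39058278 345.12604053] [[ 0.022  1.     0.006]
 [ 1.    -0.022  0.001]
 [ 0.002  0.006 -1.   ]]
465 326 369.9
480 1092 370.6
495 1194 371.3
510 1327 371.9
525 1468 372.4
540 1651 373.2
555 1840 373.9
570 2028 374.7
585 1699 368.5
```

View pics/s4.png

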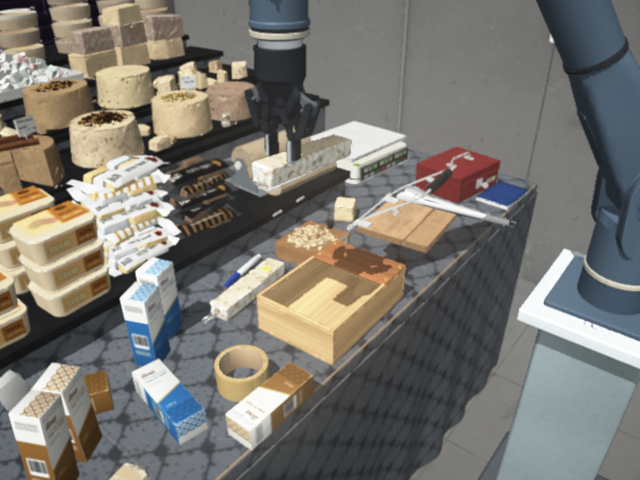

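The view shows the bar held well above everything, with the neighbouring goods where they were. It still has about 2.5° of tilt, so I'll trim that and bring it back over the box.

```bash
python3 -m inch '[-0.2,0,0,0,-0.007,0,0,-0.3,0,0,0,-0.007,0,0,-0.3,0,0,0,0,0,0,-0.2,0,0,0,0,0,0,-0.1,0,0,0,0,0,0]'
python3 -m inch '[0,0,0,0,0,0,0,0,0,0,0,0,0,0,0,0,0,0,0,0,0,0,0,0,0,0,0,0,0,0,0,0,0,0,0]'
python3 - <<'E'
from h import *
p,r=now();s=status.observe();print(p,np.abs(s["joint_velocities"]).max(),s["finger_force"])
c=cams.get_calibration("wrist"); im,d=cams.snapshot("wrist"); W=cloud(c,d); Z=W[...,2]
hsv=cv2.cvtColor(im,cv2.COLOR_RGB2HSV)
b=(Z>300)&(np.abs(W[...,0]-p[0])<14)&(hsv[...,1]<90)&(hsv[...,2]>120)&(np.abs(W[...,1]-p[1])<45)
k=np.polyfit(W[b][:,1],Z[b],1);print("slope deg",np.degrees(k[0]),np.median(Z[b]))
if abs(k[0])<.03 and s["finger_force"]>40: print(robot.job_done())
E
```

```text
time: 12.32
tool_pos: [456.7, 420.8, 349.0]
tcp_rot: [0.715, 0.699, -0.013, 0.018]
ft_force: [-1.2, 0.0, -2.9]
grip_width: 0.433
finger_force: 60.6
time: 12.95
tool_pos: [456.2, 423.1, 348.2]
tcp_rot: [0.714, 0.699, -0.013, 0.017]
ft_force: [-0.3, -0.1, -2.6]
grip_width: 0.436
finger_force: 60.6
[456.23927874 423.05506954 348.24987652] 0.0034786458330550683 60.58784365653992
slope deg 0.13975402570495488 376.02037190734717
the job is handed in; nothing more can be done
None
```

The bar came out of the box slantwise without forcing it. It is held level (within about 0.2°) and steady over the box, with its underside about 34 cm above the worktop; the goods around it look unmoved and the job is handed in.

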